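# Wake and zero the patisserie counter scale

## Task

Get the counter scale ready with the empty tin on its pan: with the fingertips, gently press the large round key (power) well down for a moment and let it spring back, then do the same with the long bar key (zero), and withdraw. Do not press the small square key, and do not touch the pan or the tin; leave the jar and the pastries where they stand.

Things in the scene. Friction and masses are not known exactly. Their poses are not given: they have to be found in the camera images.
- scale: white counter scale fixed to the counter, 300 (x) by 320 (y) mm, top face 46 mm high; origin under its centre at counter height. Its front (-x) has a black key strip 100 mm before the origin, 49 mm high, with three white keys in a row along y, 72 mm apart, in changing order. A low screen, up to 65 mm high, stands 36 mm before the origin
- pan: steel weighing pan of the scale, 160 (x) x 260 (y) x 8 mm, origin under its centre, 66 mm behind the scale's origin; its top is 75 mm above the counter
- tin: empty round aluminium tart tin, 120 mm wide at the rim, 24 mm high, loose on the pan; origin under its centre
- round_mount: dark steel surround (3 mm high) of the large round key, 34 mm across, with the key in it; origin at the middle of its underside, 49 mm above the counter; axes parallel to the scale's
- round_top (a point): centre of the top face of the large round key, 34 mm across (power); 64 mm above the counter at rest, moves with the key
- round_key (a joint): travel of the large round key, 34 mm across, in m: 0 up at rest, 0.010 against a hard stop; a spring returns it (1.5 N to start, 4.5 N at 4 mm, 9 N at the stop)
- bar_mount: dark steel surround (3 mm high) of the long bar key, 50 mm (along the scale's y) x 20 mm, with the key in it; origin at the middle of its underside, 49 mm above the counter; axes parallel to the scale's
- bar_top (a point): centre of the top face of the long bar key, 50 mm (along the scale's y) x 20 mm (zero); 64 mm above the counter at rest, moves with the key
- bar_key (a joint): travel of the long bar key, 50 mm (along the scale's y) x 20 mm, in m: 0 up at rest, 0.010 against a hard stop; a spring returns it (1.5 N to start, 4.5 N at 4 mm, 9 N at the stop)
- square_mount: dark steel surround (3 mm high) of the small square key, 16 x 16 mm, with the key in it; origin at the middle of its underside, 49 mm above the counter; axes parallel to the scale's
- square_top (a point): centre of the top face of the small square key, 16 x 16 mm (not to be used); 64 mm above the counter at rest, moves with the key
- square_key (a joint): travel of the small square key, 16 x 16 mm, in m: 0 up at rest, 0.010 against a hard stop; a spring returns it (1.5 N to start, 4.5 N at 4 mm, 9 N at the stop)
- gateau_red: round dark glazed cake, 72 mm wide and 70 mm high with its berries, on a 100 mm square black board; loose, stands beside or in front of the scale; origin under its centre
- gateau_white: round cream cake, 72 mm wide and 73 mm high with its berry, on a 100 mm square black board; loose, stands beside or in front of the scale; origin under its centre
- eclair: eclair with pistachio icing, 118 mm long (its own y) and 46 mm high, on a 65 x 140 mm gilt board; loose, stands beside or in front of the scale; origin under its centre
- slice: layered cake slice 36 x 105 mm (long along its own y) and 48 mm high, on a 60 x 130 mm gilt board; loose, stands beside or in front of the scale; origin under its centre
- pebble: cocoa-brown dome cake, 74 mm wide and 53 mm high, on a 90 mm square black board; loose, stands beside or in front of the scale; origin under its centre
- jar: small amber jar, 52 mm wide and 74 mm high; loose, stands beside or in front of the scale; origin under its centre
There are look-alikes about, which are no part of the job. What is shaped like the gateau_red but turquoise is not meant.

How it is judged:
On the way, in this order (a step that is already met when the one before it is completed fails the run):
1. the large round key is pressed at least 4 mm down by the fingers, the bar key being up (value of joint round_key above 0.004 m and contact force between the fingers and round_mount above 0.5 N and value of joint bar_key below 0.002 m), for 0.1 s.
2. the long bar key is pressed at least 4 mm down by the fingers, the round key being up again (value of joint bar_key above 0.004 m and contact force between the fingers and bar_mount above 0.5 N and value of joint round_key below 0.002 m), for 0.1 s.
At the end, for the whole second after the job is handed in: All three keys are up again (within 1.5 mm); the tin is within 10 mm and the jar and pastries within 15 mm of where they began, upright (within 0.15 rad) and at rest (value of joint each of round_key, bar_key, square_key below 0.0015 m and distance of tin from where it was at the start of the episode below 0.01 m and angle between each of tin, gateau_red, gateau_white, eclair, slice, pebble, jar's own z axis and vertical below 0.15 rad and linear speed of each of tin, gateau_red, gateau_white, eclair, slice, pebble, jar below 0.02 m/s and distance of each of gateau_red, gateau_white, eclair, slice, pebble, jar from where it was at the start of the episode below 0.015 m); the robot touches nothing.
It fails at once if the small square key is pressed more than 2 mm (value of joint square_key above 0.002 m).
It fails at once if the scale or a key is pushed with more than 25 N (contact force between any of the fingers, the arm and round_mount above 25 N or contact force between any of the fingers, the arm and bar_mount above 25 N or contact force between any of the fingers, the arm and scale above 25 N).
It fails at once if the robot touches the pan or the tin (over 1 N) (contact force between any of the fingers, the arm and pan above 1 N or contact force between any of the fingers, the arm and tin above 1 N).
It fails at once if the tin (10 mm), the jar or a pastry (15 mm) is shifted, lifted or carried off (distance of tin from where it was at the start of the episode above 0.01 m or distance of any of gateau_red, gateau_white, eclair, slice, pebble, jar from where it was at the start of the episode above 0.015 m).
It also fails if it takes over 42 s, if anything falls off the work surface, if the arm or the gripper's body presses on something with over 40 N, if the wrist force passes 120 N, or if a joint passes its speed limit or range.

## Robot

A 6-joint arm with a two-finger parallel gripper is mounted at the origin on the work surface. World frame = base frame: x ahead of the robot, y to its left, z up, the work surface at z = 0. Lengths are in m, angles in rad, forces in N, time in s.
With the tool pointing down it reaches from about 0.2 to 0.875 m from the base axis. Payload 3.4 kg.
Tool frame: the origin (TCP) lies at the very end of the fingers, on their centre line; the grasp point (between the pads) lies bot.hold_point_z behind it (bot.hold_point_z is the distance from the TCP to the grasp point, in m); z points along the fingers, y is the line along which they close (so a half turn about z gives the same grasp; the last joint's range is limited). The gripper opens to 94 mm and grips with 3 to 60 N. Pads are 16 mm wide; open, the fingers measure 119 mm over their backs; the gripper's body (75 mm by 177 mm) begins 78 mm behind the grasp point.
Start: joints at [-0.121, 0.276, 1.505, -0, 1.361, -0.121], TCP at [0.575, -0, 0.205] pointing down, gripper open.
Joint ranges: [-2.89, 2.89], [-0.75, 2.08], [0.22, 2.7], [-1.18, 4.32], [0.11, 2.71], [-2.7, 2.7]. Speed limits (rad/s): [2.57, 2.57, 3.14, 3.14, 3.14, 3.14].

## Interface

Orientations are given as [roll, pitch, yaw] about the fixed x, y, z axes, in that order (R = Rz(yaw) Ry(pitch) Rx(roll)).
In Python, from station import bot gives the robot as it stands. Calls block until the motion is done:
- bot.move_ptp(position, orientation): joint-space move of the TCP to a pose.
- bot.move_linear(position, frame=None, speed=0.15): straight line of the TCP; frame=None keeps the orientation; speed is the mean speed in m/s.
- bot.move_j(angles): joint-space move.
- bot.set_gripper(opening, effort=None): finger opening in m; effort is the grip in N (None keeps the last); returns when the fingers have stopped.
- bot.pause(seconds).
- bot.solve_ik(position, orientation): joint angles nearest the present ones, or None.
- bot.get_image(name): name is "scene" or "side" or "wrist"; returns the picture (420x560x3 uint8, blue, green, red); there is no depth.
- bot.get_calibration(name): a dict with "fx", "fy", "cx", "cy" (pixels), "extrinsics" (4x4, takes a point from camera to world coordinates). Camera axes: x right, y up, looking along -z (the intrinsics and any distortion apply to the point x, -y, -z); pixel columns grow to the right and rows downward; lengths in m; the calibration is good to about 2 mm. A picture is of the moment at which its call begins: read the wrist's pose just before it. get_calibration takes no time and is no camera call; for the wrist camera it gives the pose at the moment of the call.
A pose or a line that the arm cannot do raises bot.Unreachable and nothing moves.
- bot.sign_off(): hands the job in; it is judged then, once.
Readings, each from a call of its own:
- bot.current_clock(): time.
- bot.current_joint_pos(): joint angles.
- bot.current_dq(): joint speeds.
- bot.current_joint_torque(): joint torques, N m.
- bot.current_position(): TCP position.
- bot.current_tool_rot(): TCP orientation.
- bot.current_force(): force on the tool from outside, world axes, zero at the start.
- bot.current_ft_torque(): the same for the moment, N m.
- bot.current_finger_gap(): finger opening in m.
- bot.current_gripper_force(): force on a finger pad.
Only numpy, scipy, OpenCV 4.12 (cv2) and the standard library are available. Lean on these libraries where they do the work, as an engineer would, in place of code of your own. Each camera call takes 0.05 s, during which the arm holds its last target. There are 200 camera calls.

## Working session

There is one attempt and no reset: what is moved stays moved. The work goes in short steps, each a Python script; the robot and the scene stay as the last script left them, time stands still between calls to the robot, and variables do not carry over. Pictures are saved under pics/ and viewed, at most 10 in all, crops included, and the job is handed in when it is done.

```bash
mkdir -p pics; python3 - <<'E'
from station import bot
import cv2
for n in("scene","side","wrist"):
    c=bot.get_calibration(n); print(n,{k:(v if k!='extrinsics' else __import__('numpy').round(v,4).tolist()) for k,v in c.items()})
    cv2.imwrite(f"pics/{n}0.png",bot.get_image(n))
print(bot.current_clock(),bot.hold_point_z,bot.current_tool_rot())
E
```

```text
scene {'fx': 439.980461480594, 'fy': 439.980461480594, 'cx': 284.1223024047546, 'cy': 208.7306949986836, 'extrinsics': [[0.563, -0.6971, 0.4439, 0.9281], [0.8265, 0.4779, -0.2975, -0.2173], [-0.0047, 0.5344, 0.8452, 0.8504], [0.0, 0.0, 0.0, 1.0]]}
side {'fx': 462.88124033025144, 'fy': 462.88124033025144, 'cx': 269.79237827165645, 'cy': 213.89009738647619, 'extrinsics': [[0.9987, 0.0135, -0.0494, 0.4852], [-0.0488, 0.5456, -0.8366, -0.8974], [0.0156, 0.8379, 0.5455, 0.6812], [0.0, 0.0, 0.0, 1.0]]}
wrist {'fx': 340.0775033102124, 'fy': 340.0775033102124, 'cx': 277.00218003876233, 'cy': 212.53939748625416, 'extrinsics': [[1.0, -0.0002, 0.0012, 0.575], [-0.0, 0.9727, 0.2322, 0.0676], [-0.0012, -0.2322, 0.9727, 0.383], [0.0, 0.0, 0.0, 1.0]]}
0.15 0.0188 [-3.14023156e+00 -1.63847013e-04  1.57080216e+00]
```

View pics/scene0.png

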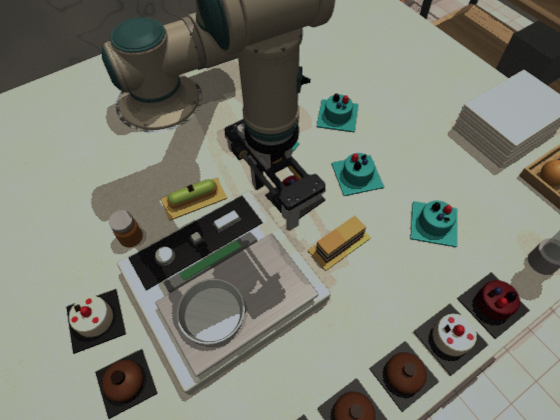

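View pics/wrist0.png

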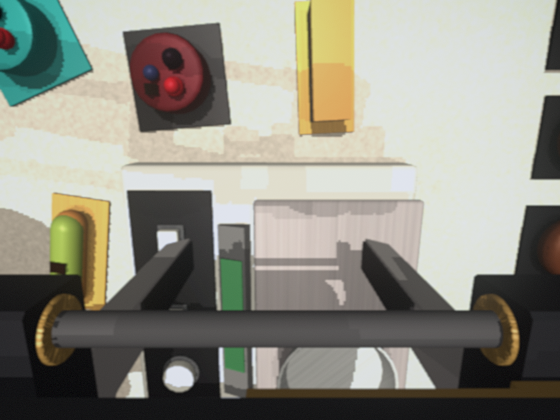

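The scene view shows the scale's strip with the round key at about (165,257), the small square key at about (198,238) and the bar at about (228,220). The wrist view agrees, with bar (170,237) and round (180,375). Next I'll enlarge both key regions.

```bash
python3 - <<'E'
import cv2,numpy as np
a=cv2.imread("pics/scene0.png")[190:300,115:275]
a=cv2.resize(a,None,fx=5,fy=5,interpolation=cv2.INTER_CUBIC)
cv2.imwrite("pics/crop1.png",a)
b=cv2.imread("pics/side0.png");cv2.imwrite("pics/side1.png",b)
E
```

```text
(no output)
```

View pics/crop1.png

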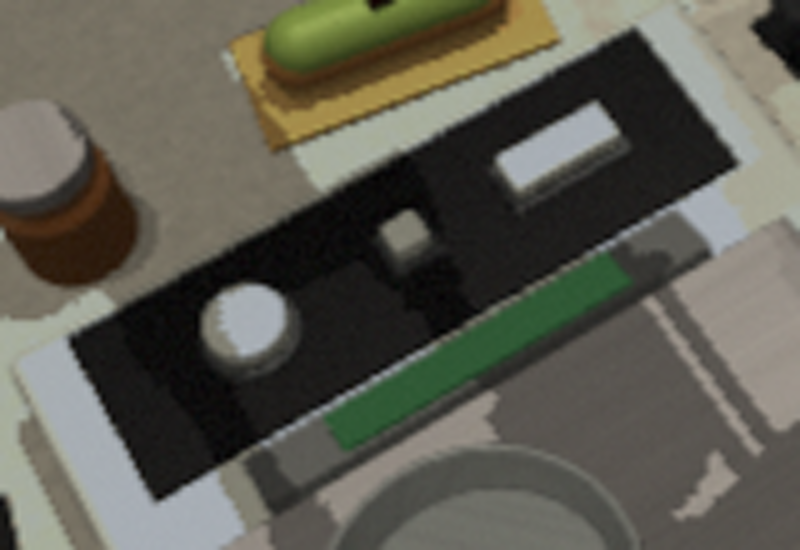

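View pics/side0.png

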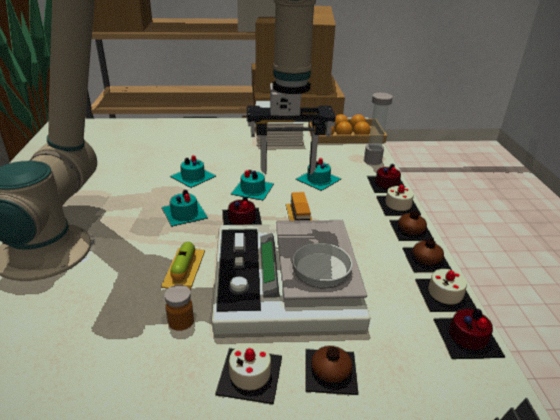

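The crop shows the key tops: round (white disc) at crop (248,322), so scene (164.6,254.4). The square is at (405,229), so (196,235.8), and the bar, the elongated one, is at (558,149), so (226.6,219.8). In the side view they are at about (239,283), (239,261) and (239,240). I'll locate them, checking the 72 mm spacing and both views.

```bash
cat >h.py <<'E'
import numpy as np
from station import bot
def ray(cam,u,v,z,c=None):
    c=c or bot.get_calibration(cam);E=np.array(c["extrinsics"])
    d=E[:3,:3]@[(u-c["cx"])/c["fx"],-(v-c["cy"])/c["fy"],-1]
    return E[:3,3]+d*(z-E[2,3])/d[2]
E
python3 - <<'E'
from h import *
for cam,ps in (("scene",[(164.6,254.4),(196,235.8),(226.6,219.8)]),("side",[(239,283),(239,261),(239,240)]),("wrist",[(180,375)])):
    P=[ray(cam,*p,.064) for p in ps]; print(cam,np.round(P,4).tolist(),[round(float(np.linalg.norm(P[i+1]-P[i])),4) for i in range(len(P)-1)])
E
```

```text
scene [[0.4695, -0.1968, 0.064], [0.4674, -0.1253, 0.064], [0.4698, -0.0546, 0.064]] [0.0715, 0.0707]
side [[0.4677, -0.2005, 0.064], [0.4672, -0.1312, 0.064], [0.4667, -0.0565, 0.064]] [0.0693, 0.0748]
wrist [[0.4691, -0.1906, 0.064]] []
```

```bash
python3 - <<'E'
from h import *
import cv2
bot.set_gripper(0.0)
r=bot.current_tool_rot()
bot.move_ptp([0.469,-0.196,0.16],r)
bot.move_linear([0.469,-0.196,0.085],speed=0.1)
print(bot.current_clock(),bot.current_finger_gap(),bot.current_position(),bot.current_force())
a=bot.get_image("scene")[150:300,100:300];b=bot.get_image("side")[200:320,180:340]
cv2.imwrite("pics/n1.png",np.hstack([cv2.resize(a,(400,300),interpolation=2),cv2.resize(b,(400,300),interpolation=2)]))
E
```

```text
3.375 0.00019158639867603613 [ 0.46960713 -0.19608041  0.08546169] [-0.92121675  0.44953798 -0.26317418]
```

View pics/n1.png

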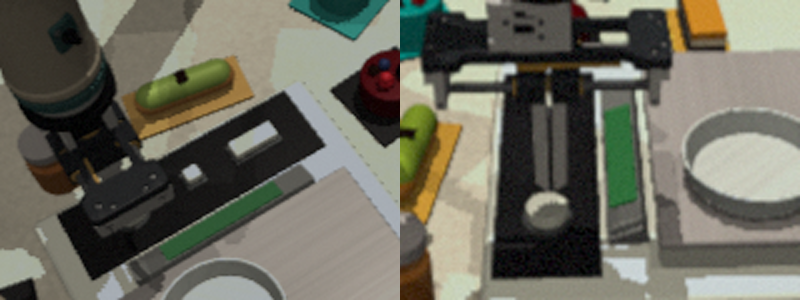

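The closed fingers hover over the round key, with the side view showing them at about (548,185) above the key top at (547,208). The gripper body clears the jar, screen and tin. Now I'll press in small steps while reading the force.

```bash
cat >>h.py <<'E'
def press(x,y):
    bot.move_linear([x,y,0.070],speed=0.05); f0=bot.current_force()[2]
    for z in (.064,.062,.060,.0585,.057,.056,.055):
        bot.move_linear([x,y,z],speed=0.03); bot.pause(0.1)
        f=bot.current_force()[2]-f0; print(z,round(bot.current_position()[2],4),round(f,2))
        if abs(f)>5.8: break
    bot.pause(0.3); print(bot.current_force()[2]-f0)
    bot.move_linear([x,y,0.12],speed=0.06); print(bot.current_clock())
E
python3 - <<'E'
from h import *
press(0.469,-0.196)
E
```

```text
0.064 0.0642 1.97
0.062 0.0622 3.35
0.06 0.0602 4.62
0.0585 0.0587 6.06
5.4182443925152475
6.9
```

The round key read 5.4–6 N at about 5.5 mm of travel, held for over 0.3 s. Bar key next.

```bash
python3 - <<'E'
from h import *
import cv2
bot.move_linear([0.468,-0.055,0.12],speed=0.1)
bot.move_linear([0.468,-0.055,0.085],speed=0.1)
a=bot.get_image("scene")[150:300,100:300];b=bot.get_image("side")[200:320,180:340]
cv2.imwrite("pics/n2.png",np.hstack([cv2.resize(a,(400,300),interpolation=2),cv2.resize(b,(400,300),interpolation=2)]))
print(bot.current_clock(), bot.current_position())
E
```

```text
9.0583 [ 0.46864022 -0.05528649  0.0855834 ]
```

View pics/n2.png

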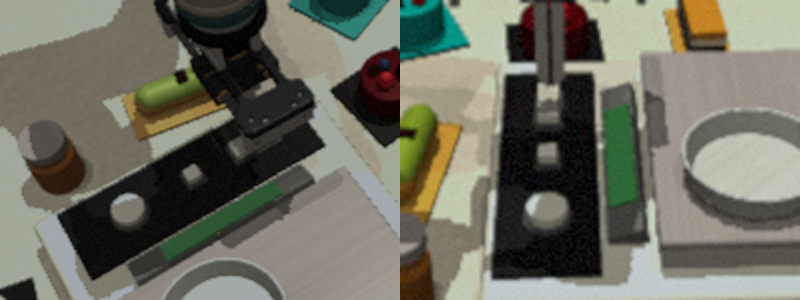

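The fingers sit over the bar key (side view about (549,85) above the bar at (548,105)). The round key at (547,210) has sprung back up and everything else is undisturbed.

```bash
python3 - <<'E'
from h import *
import cv2
press(0.468,-0.055)
bot.move_linear([0.468,-0.055,0.22],speed=0.12); bot.pause(0.5)
a=bot.get_image("scene")[150:300,100:300];b=bot.get_image("side")[200:320,180:340]
cv2.imwrite("pics/n3.png",np.hstack([cv2.resize(a,(400,300),interpolation=2),cv2.resize(b,(400,300),interpolation=2)]))
print(bot.current_clock(),bot.current_force())
E
```

```text
0.064 0.0642 1.55
0.062 0.0622 3.44
0.06 0.0602 4.43
0.0585 0.0587 6.4
6.287508326181218
12.4833
14.0667 [-0.92384754 -0.94554446  0.2291163 ]
```

View pics/n3.png

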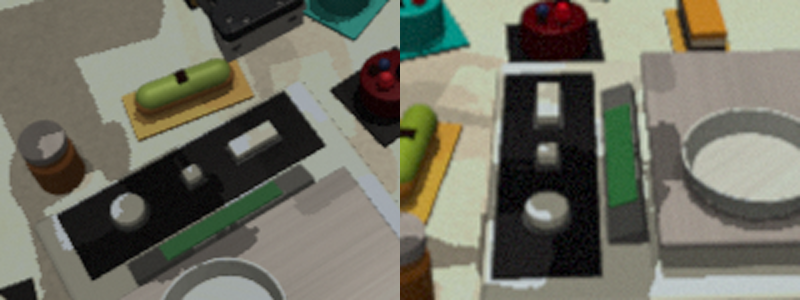

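All three keys are up, nothing has moved and the arm is clear, so I'm handing in.

```bash
python3 -c "
from station import bot
print(bot.sign_off())"
```

```text
the job is handed in; nothing more can be done
None
```

I pressed the round power key and then the bar zero key, each about 5.5 mm down at roughly 6 N; the last picture showed all three keys up and nothing shifted, and the job was handed in at about 14 s, with no verdict shown.

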